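# Load the vortex mixer and hold it running

### The arm

A 6-joint arm with a two-finger parallel gripper is mounted at the origin on the work surface. World frame = base frame: x ahead of the robot, y to its left, z up, the work surface at z = 0. Lengths are in m, angles in rad, forces in N, time in s.
With the tool pointing down it reaches from about 0.3 to 0.95 m from the base axis. Payload 3.1 kg.
Tool frame: the origin (TCP) lies at the very end of the fingers, on their centre line; the grasp point (between the pads) lies 19 mm behind it (ctrl.grasp_offset is the distance from the TCP to the grasp point, in m); z points along the fingers, y is the line along which they close (so a half turn about z gives the same grasp; the last joint's range is limited). The gripper opens to 85 mm and grips with 20 to 120 N. Pads are 22 mm wide; open, the fingers measure 114 mm over their backs; the gripper's body (76 mm by 85 mm) begins 54 mm behind the grasp point. The pads swing forward as they close: fully open they stand 13 mm farther back than shut.
Start: joints at [1.101, 0.308, 1.634, -0, 1.2, -0.07], TCP at [0.243, 0.576, 0.231] pointing down, gripper open.
Joint ranges: [-3.06, 3.06], [-0.79, 1.96], [0.05, 2.63], [-1.19, 4.34], [0.05, 2.64], [-2.94, 2.94]. Speed limits (rad/s): [2.79, 2.79, 3.14, 3.14, 3.14, 3.14].

### API

Orientations are given as a unit quaternion [w, x, y, z].
In Python, from rig import ctrl, cams gives the robot as it stands.
- The arm moves only by the shell command python3 -m crank 'ROWS' [OPENING] [FORCE]. ROWS is a JSON object of lists of equal length, an entry for each row: "translation": the shift along the world's x, y, z in m, a list of three; "roll": the turn about the world's z in degrees. In form: {"translation": [[dx, dy, dz], ...], "roll": [roll, ...]}. A call has 1 to 12 rows; each row shifts and turns the commanded pose from where the row before left it; what a row does not reach is not made up. A row lasts 1/12 s, in which the tool goes at most 41.7 mm and 7.16 degrees, less where a joint would pass 70% of its speed; a pose out of reach is approached as far as the arm can. A call is refused whole if a number of a shift passes 0.0417 or a number of a turn 7.16, either way. A call with a gripper value outside its range is refused whole. OPENING is the finger opening in m, from 0 to 0.0854, set as the call begins (- or left out, the last holds). The fingers move at their own pace and stop on an object; FORCE is the grip in N (left out, the last holds). Time passes only in rows, so rows that do not move let the fingers close. It gives the time, the measured TCP pose, the force, the opening and the grip force at its end, in the units of the state.
- ctrl.get_obs(): the state, without advancing time (a new reading comes with each control period).
- cams.camera(name): name is "scene" or "top" or "wrist"; returns (picture, depth): 480x640x3 uint8, red, green, blue; 480x640 float32, m along the optical axis (not along the pixel's ray), 0 where there is no reading.
- cams.camera_model(name): a dict with "vfov" (degrees; the focal length in pixels is half the picture's height over the tangent of half this angle, whatever the lens; pixels are square), "cx", "cy" (the principal point, pixels), "origin" and "rotation" of the camera in the world; the wrist camera has in their place "tool_from_camera" (4x4, takes a point from camera to tool coordinates, whose origin is the TCP and whose axes are the flange's). Camera axes: x right, y down, z forward; pixel columns grow to the right and rows downward; lengths in m; the calibration is good to about 2 mm. A picture is of the moment at which its call begins: read the wrist's pose just before it. camera_model takes no time and is no camera call.
- ctrl.job_done(): hands the job in; it is judged then, once.
The state is a dict: "clock": time; "joint_positions": joint angles; "joint_vel": joint speeds; "joint_torque": joint torques, N m; "eef_pos": TCP position; "ee_rot": TCP orientation; "contact_force": force on the tool from outside, world axes, zero at the start; "ft_torque": the same for the moment, N m; "grip_width": finger opening in m; "gripper_force": force on a finger pad.
Only numpy, scipy, OpenCV 4.12 (cv2) and the standard library are available. Lean on these libraries where they do the work, as an engineer would, in place of code of your own. Each camera call takes 0.05 s, during which the arm holds its last target. There are 200 camera calls.

### The job

Load the vortex mixer: slide the white tube carrier with the orange-capped tubes down its post until it is fully home on the platform, keeping it upright, then slide the retainer disc, hub up, down the post until it lies flat on the tube caps. Only then press the mixer's green hold-to-run key at least three quarters of the way down with the fingers, and finish while still holding it down there, with a push of less than 20 N. Leave the other things on the counter where they are.

Things in the scene. Friction and masses are not known exactly. Their poses are not given: they have to be found in the camera images.
- carrier_center (a point): loaded tube carrier: white plastic ring standing on the counter, outside diameter 54 mm, 30 mm high, with a 17 mm through-hole in the middle and eight tubes whose orange caps (in a circle of 18.5 mm radius) stand 3 mm above its top face, so 33 mm high in all; 70 g or so. The point is on the ring's axis, 15 mm above its underside; z is the axis, up. Grip it across its outside
- retainer_center (a point): retainer: aluminium disc of diameter 54 mm, 6 mm thick, with a dark knurled hub of diameter 28 mm standing 20 mm above the disc (26 mm high in all), a 17 mm through-hole runs down disc and hub; 60 g or so; lies on the counter with the hub up. The point is on its axis, 13 mm above its underside; z is the axis, up towards the hub. Grip it by the hub
- mixer: white vortex mixer fixed to the counter, 200 x 160 mm (x, y): front deck 54 mm high, motor housing 94 mm high behind it. Origin under its centre; x runs horizontally from the key (65 mm in front of the origin) to the post (45 mm behind it)
- seat (a point): mixer's seat: centre of the top face of its round aluminium platform (diameter 66 mm, 116 mm above the counter). A steel post of diameter 14 mm rises 66 mm from here, its last 8 mm a cone down to 6 mm; z is up along it. Home, the carrier's underside lies on this face and the retainer's underside 33 mm above it
- key (a joint): travel of the key in m: 0 up (at rest), 0.008 fully down on its stop, growing downwards. A spring pushes it back: about 2.4 N at the start of the travel rising evenly to 8 N at the stop; it comes up at once when let go
- key_top (a point): centre of the top face of the round green hold-to-run key, diameter 38 mm, in a black collar of diameter 54 mm on the mixer's front deck, 110 mm from the post's axis; when up it stands 12 mm above the collar and 78 mm above the counter; presses straight down. The point moves with the key
- spare_center (a point): spare empty tube carrier: same ring as the loaded one but blue, with empty black wells and no caps; diameter 54 mm, 30 mm high. The point is at its centre, 15 mm up. Not used in this job; leave it alone
- cup_a_center (a point): white specimen cup with orange screw lid, diameter 66 mm, 68 mm high; the point is at its centre. Leave it alone
- cup_b_center (a point): a second such specimen cup, diameter 66 mm, 68 mm high; the point is at its centre. Leave it alone
- marker: white and blue marker pen lying on the counter, 136 mm long along its y axis, 12 mm thick; origin under its middle. Leave it alone
- tape: roll of white tape lying flat, diameter 90 mm, 24 mm high; origin under its centre. Leave it alone
- case_lid: brown lid of the transport case, lying flat, 160 x 225 x 22 mm; origin under its centre. Leave it alone
- tube_rack: blue microtube rack, 70 x 210 x 45 mm, caps to 49 mm; origin under its centre. Leave it alone
Things that resemble listed ones, but are neither listed nor needed, are in the scene too. Leave any turquoise or yellow look-alike of the part that bears retainer_center alone.

How it is judged:
On the way, in this order (a step that is already met when the one before it is completed fails the run):
1. the loaded carrier is fully home on the platform (horizontal distance between carrier_center and seat below 0.003 m and z of carrier_center in the frame of seat between 0.012 and 0.0175 m and angle between carrier_center's own z axis and vertical below 0.08 rad), for 0.2 s.
2. the retainer lies home on the tube caps of the loaded carrier (all of step 1 and horizontal distance between retainer_center and seat below 0.003 m and z of retainer_center in the frame of seat between 0.043 and 0.0485 m and angle between retainer_center's own z axis and vertical below 0.08 rad), for 0.2 s.
3. the key is held at least 5.5 mm down by the fingers (all of step 2 and value of joint key above 0.0055 m and contact force between the fingers and key between 2 and 20 N), for 0.3 s.
At the end, for the whole second after the job is handed in: The fingers hold the key at least 5.5 mm of its 8 mm down, pushing it with 2 to 20 N, while the loaded carrier is seated on the platform and the retainer, hub up, on its caps (each within 3 mm of the post's axis, within about 2.5 mm of its home height and level within 0.08 rad) (all of step 3); the arm keeps its last pose, push and grip.
It fails at once if the loaded carrier is tipped by more than 45 degrees (angle between carrier_center's own z axis and vertical above 0.8 rad).
It fails at once if the key is pressed more than half-way before both carrier and retainer are home (value of joint key above 0.004 m and not (horizontal distance between each of carrier_center, retainer_center and seat below 0.003 m and z of carrier_center in the frame of seat between 0.012 and 0.0175 m and angle between each of carrier_center, retainer_center's own z axis and vertical below 0.08 rad and z of retainer_center in the frame of seat between 0.043 and 0.0485 m)).
It fails at once if another thing on the counter is pushed more than 25 mm from its place (distance of any of spare_center, cup_a_center, cup_b_center, marker, tape, case_lid, tube_rack from where it was at the start of the episode above 0.025 m).
It also fails if it takes over 72 s, if anything falls off the work surface, if the arm or the gripper's body presses on something with over 40 N, if the wrist force passes 120 N, or if a joint passes its speed limit or range.

## Working session

There is one attempt and no reset: what is moved stays moved. The work goes in short steps, Python scripts to look and compute and a shell command to move; the robot and the scene stay as the last step left them, time stands still between calls to the robot, and variables do not carry over. Pictures are saved under pics/ and viewed, at most 10 in all, crops included, and the job is handed in when it is done.

```bash
ls; mkdir -p pics
cat > h.py <<'E'
import numpy as np, cv2
from rig import ctrl, cams
from scipy.spatial.transform import Rotation as R
def pose():
    o=ctrl.get_obs(); q=o["ee_rot"]; T=np.eye(4)
    T[:3,:3]=R.from_quat([q[1],q[2],q[3],q[0]]).as_matrix(); T[:3,3]=o["eef_pos"]; return T
def shot(name):
    T=pose(); im,d=cams.camera(name); m=cams.camera_model(name)
    if name=="wrist": W=T@np.array(m["tool_from_camera"])
    else:
        W=np.eye(4); r=np.array(m["rotation"]); 
        W[:3,:3]=r if r.shape==(3,3) else R.from_quat([r[1],r[2],r[3],r[0]]).as_matrix(); W[:3,3]=m["origin"]
    f=240/np.tan(np.radians(m["vfov"])/2)
    v,u=np.mgrid[:480,:640]
    P=np.stack([(u-m["cx"])/f*d,(v-m["cy"])/f*d,d],-1)@W[:3,:3].T+W[:3,3]
    P[d==0]=np.nan
    return im,d,P,(W,f,m["cx"],m["cy"])
def save(n,im): cv2.imwrite(f"pics/{n}.png",cv2.cvtColor(im,cv2.COLOR_RGB2BGR))
E
python3 - <<'E'
from h import *
for n in("top","scene"):
    im,d,P,c=shot(n); save(n,im); np.savez(f"{n}.npz",im=im,P=P); print(n,c, (d==0).mean())
    print({k:(v if np.size(v)<20 else 0) for k,v in cams.camera_model(n).items()})
o=ctrl.get_obs(); print(o)
E
```

```text
pics
top (array([[ 0.02322734, -0.99472059,  0.0999572 ,  0.42166484],
       [-0.99938382, -0.02573473, -0.02386855, -0.0213657 ],
       [ 0.02631491, -0.09934121, -0.99470541,  1.56691718],
       [ 0.        ,  0.        ,  0.        ,  1.        ]]), np.float64(607.3029653154076), 322.7455315092218, 234.429360133057) 0.004124348958333334
{'vfov': 43.12686285711758, 'cx': 322.7455315092218, 'cy': 234.429360133057, 'origin': array([ 0.42166484, -0.0213657 ,  1.56691718]), 'rotation': array([-0.026397  ,  0.71478449, -0.69744952,  0.0441644 ])}
scene (array([[-0.5518119 ,  0.66882539, -0.49817289,  1.22382786],
       [ 0.8337937 ,  0.43021539, -0.34598091,  0.41027428],
       [-0.01707917, -0.6062898 , -0.79506037,  1.14829608],
       [ 0.        ,  0.        ,  0.        ,  1.        ]]), np.float64(449.8822943153029), 320.6332296265752, 242.780384267442) 0.0038671875
{'vfov': 56.15742215329803, 'cx': 320.6332296265752, 'cy': 242.780384267442, 'origin': array([1.22382786, 0.41027428, 1.14829608]), 'rotation': array([-0.14434605,  0.45084174,  0.83322981, -0.28571671])}
{'clock': 0.1, 'joint_positions': array([ 1.10133607e+00,  3.08926587e-01,  1.63503939e+00,  1.22665724e-06,
        1.19972153e+00, -6.97087833e-02]), 'joint_vel': array([-0.00059996, -0.00088931, -0.00193294, -0.00097362, -0.00059031,
       -0.00028408]), 'joint_torque': array([-7.01575555e-04, -4.16406083e+01, -2.77645379e+01, -8.92834146e-05,
        4.14026334e-03, -2.76198375e-05]), 'eef_pos': array([0.24293704, 0.57504818, 0.230166  ]), 'ee_rot': array([-2.79512650e-04,  1.98547651e-01,  9.80090676e-01, -1.00944229e-03]), 'contact_force': array([-0.07857586, -0.13987262,  0.09100762]), 'ft_torque': array([-0.02839468,  0.0390009 ,  0.03693628]), 'gripper_force': 0.0, 'grip_width': 0.08519265937935612}
```

View pics/top.png

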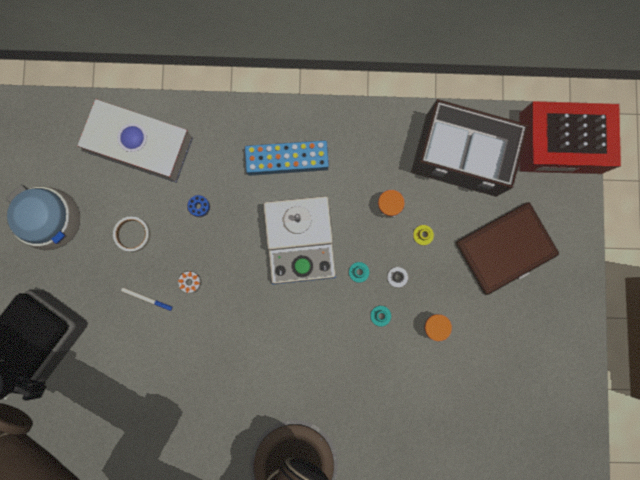

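View pics/scene.png

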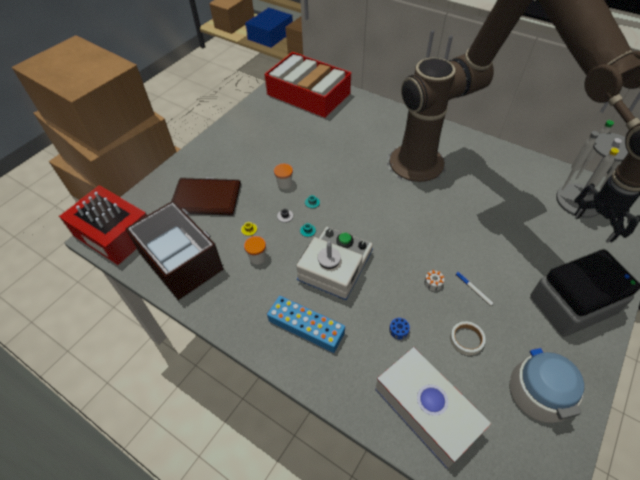

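Top view: the loaded carrier (white, orange caps) is at px (189,282) and the blue spare at (198,206). The retainer candidates are white/aluminium (398,277), turquoise (359,272) and (381,316), and yellow (424,235). The aluminium one with the dark hub at (398,277) fits the description. The post is at (298,217) and the key at (302,266). I'll confirm in a crop and measure.

Run:
```python
from h import *
z=np.load("top.npz"); im,P=z["im"],z["P"]
a=cv2.resize(im[200:340,335:455],None,fx=4,fy=4,interpolation=cv2.INTER_CUBIC)
b=cv2.resize(im[230:320,150:225],None,fx=4,fy=4,interpolation=cv2.INTER_CUBIC)
b=cv2.copyMakeBorder(b,0,a.shape[0]-b.shape[0],0,0,cv2.BORDER_CONSTANT); save("crop",np.hstack([a,b]))
v,u=np.mgrid[:480,:640]
def comp(name,c,r,lo,hi):
    m=(np.hypot(u-c[0],v-c[1])<r)&(P[...,2]>lo)&(P[...,2]<hi); q=P[m]
    print(name,m.sum(),np.round(np.median(q,0),4),"mid",np.round((q.min(0)+q.max(0))/2,4),np.round(q.max(0)-q.min(0),3))
comp("carrier",(189,282),16,.02,.045)
comp("spare",(198,206),16,.02,.045)
comp("retdisc",(398,277),14,.003,.04)
comp("hub",(398,277),14,.015,.04)
comp("platform",(298,217),20,.105,.13)
comp("post",(298,217),20,.14,.2)
comp("housing",(298,225),40,.085,.1)
g=(im[...,1].astype(int)>im[...,0]+40)&(im[...,1].astype(int)>im[...,2]+40)&(np.hypot(u-302,v-266)<20)
print("key",g.sum(),np.nanmedian(P[g],0),np.nanmean(P[g],0))
for c in[(359,272),(381,316),(424,235),(391,203),(438,328)]: comp(str(c),c,14,.003,.08)
T=pose();print("tool y",T[:3,1], cams.camera_model("wrist"))
```

```text
carrier 341 [0.4479 0.2748 0.0314] mid [0.4487 0.2766 0.0322] [0.053 0.055 0.024]
spare 339 [0.6423 0.2615 0.0303] mid [0.6427 0.2617 0.0303] [0.054 0.055 0.019]
retdisc 346 [ 0.4744 -0.2525  0.0077] mid [ 0.4735 -0.2555  0.0169] [0.067 0.067 0.028]
hub 73 [ 0.473  -0.2526  0.0253] mid [ 0.4741 -0.2524  0.0239] [0.028 0.027 0.014]
platform 540 [0.6006 0.006  0.1166] mid [0.6024 0.0066 0.1168] [0.066 0.063 0.02 ]
post 39 [0.5999 0.0057 0.1765] mid [0.6012 0.0068 0.164 ] [0.013 0.012 0.043]
housing 2430 [0.5924 0.0034 0.0941] mid [0.5836 0.0057 0.0925] [0.164 0.171 0.015]
key 166 [ 0.49295066 -0.00811459  0.07841625] [ 0.49330499 -0.00809521  0.07836351]
(359, 272) 338 [ 0.4844 -0.1538  0.0074] mid [ 0.484  -0.1545  0.0186] [0.068 0.067 0.031]
(381, 316) 336 [ 0.3734 -0.2101  0.0072] mid [ 0.3729 -0.2126  0.0183] [0.067 0.067 0.031]
(424, 235) 323 [ 0.5837 -0.3188  0.0072] mid [ 0.5837 -0.3218  0.02  ] [0.068 0.068 0.034]
(391, 203) 572 [ 0.6561 -0.2253  0.0678] mid [ 0.6628 -0.2309  0.0399] [0.075 0.076 0.073]
(438, 328) 570 [ 0.3493 -0.3451  0.0682] mid [ 0.3466 -0.353   0.0408] [0.068 0.08  0.074]
tool y [ 0.38918884  0.92115562 -0.00208968] {'vfov': 58.133207387348946, 'cx': 321.63874721938174, 'cy': 238.21165097512585, 'tool_from_camera': array([[ 1.00145127e-03, -9.49927750e-01, -3.12468025e-01,
         8.07655233e-02],
       [ 9.99999498e-01,  9.42938998e-04,  3.38360517e-04,
         6.37758154e-04],
       [-2.67797579e-05, -3.12468207e-01,  9.49928218e-01,
        -1.43115754e-01],
       [ 0.00000000e+00,  0.00000000e+00,  0.00000000e+00,
         1.00000000e+00]])}
```

View pics/crop.png

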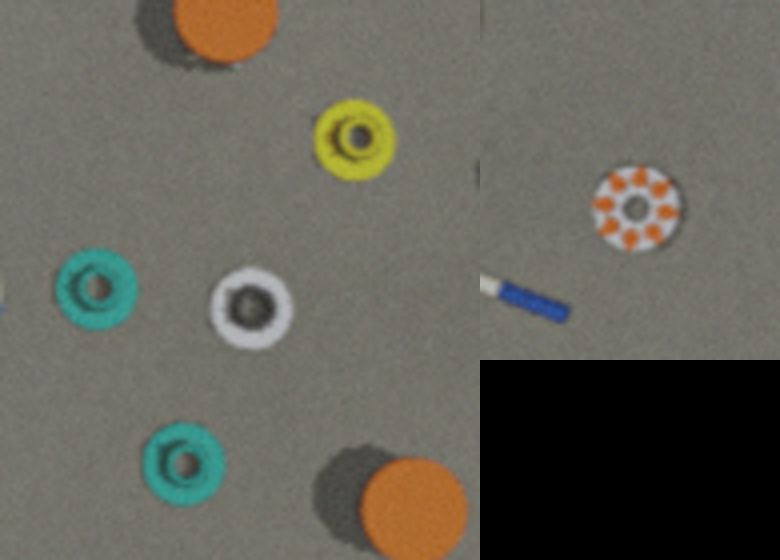

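The crop confirms the light aluminium disc with the dark hub at crop px (251,308). The others are turquoise or yellow. Moving above the carrier.

```bash
python3 -m crank '{"translation":[[0.0228,-0.0332,0],[0.0228,-0.0332,0],[0.0228,-0.0332,0],[0.0228,-0.0332,0],[0.0228,-0.0332,0],[0.0228,-0.0332,0],[0.0228,-0.0332,0],[0.0228,-0.0332,0],[0.0228,-0.0332,0],[0,0,-0.04],[0,0,-0.02],[0,0,0]],"roll":[0,0,0,0,0,0,0,0,0,0,0,0]}' 0.075 40
cat >> h.py <<'E'
def circ(P,lo,hi,c,r):
    m=(P[...,2]>lo)&(P[...,2]<hi)&(np.hypot(P[...,0]-c[0],P[...,1]-c[1])<r)
    q=P[m][:,:2].astype(np.float32); (x,y),rad=cv2.minEnclosingCircle(q)
    return len(q),np.round([x,y,rad],4),np.round(q.mean(0),4)
E
python3 - <<'E'
from h import *
im,d,P,c=shot("wrist"); save("w1",im); print(pose()[:3,3])
for lo,hi in((.028,.036),(.0315,.036)): print(circ(P,lo,hi,(.4485,.276),.045))
E
```

```text
clock: 1.1
eef_pos: [0.4449, 0.2737, 0.166]
ee_rot: [-0.004, 0.2, 0.98, -0.003]
contact_force: [-0.5, -0.4, -0.5]
grip_width: 0.0745
gripper_force: 0.0
[0.4461644  0.27511313 0.16834898]
(4282, array([0.4484, 0.2759, 0.0271]), array([0.4472, 0.2764], dtype=float32))
(2144, array([0.4484, 0.276 , 0.0271]), array([0.4477, 0.2763], dtype=float32))
```

View pics/w1.png

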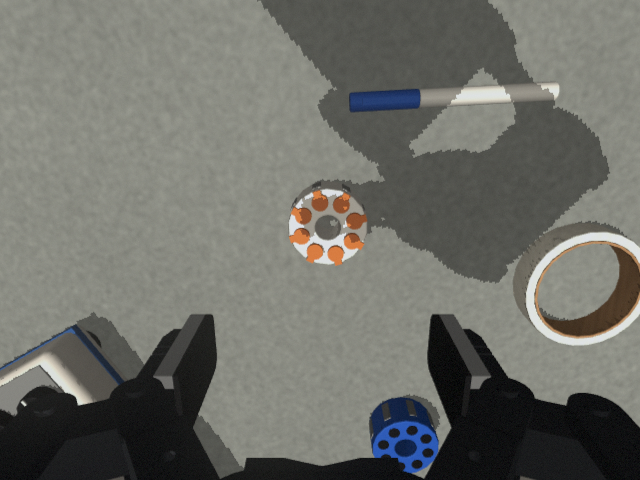

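The wrist view shows the carrier at px (328,228), between and ahead of the fingers, with the marker and tape clear. Descend.

```bash
python3 -m crank '{"translation":[[0.0003,-0.0002,-0.04],[0,0,-0.04],[0,0,-0.04],[0,0,-0.03],[0,0,-0.01],[0,0,-0.004],[0,0,0],[0,0,0],[0,0,0]],"roll":[0,0,0,0,0,0,0,0,0]}' 0.075 40
python3 -m crank '{"translation":[[0,0,0],[0,0,0],[0,0,0],[0,0,0],[0,0,0],[0,0,0]],"roll":[0,0,0,0,0,0]}' 0.04 40
```

```text
clock: 1.9
eef_pos: [0.4511, 0.2781, 0.0098]
ee_rot: [0.002, 0.198, 0.98, 0.002]
contact_force: [-1.1, -0.6, 1.1]
grip_width: 0.0748
gripper_force: 0.0
clock: 2.4
eef_pos: [0.4501, 0.2773, 0.0094]
ee_rot: [0.001, 0.198, 0.98, 0.001]
contact_force: [-1.8, -0.4, 8.2]
grip_width: 0.0523
gripper_force: 41.0
```

```bash
python3 -m crank '{"translation":[[0,0,0.01],[0,0,0.03],[0,0,0.04],[0,0,0.04],[0,0,0.04],[0,0,0.04],[0,0,0.02],[0,0,0],[0,0,0],[0,0,0],[0,0,0]],"roll":[0,0,0,0,0,0,0,0,0,0,0]}' - 45
python3 - <<'E'
from h import *
im,d,P,c=shot("wrist"); save("w2",im); T=pose(); print(T, ctrl.get_obs()["contact_force"])
zc=np.nanmedian(P[200:300,250:400,2]);print(zc)
print(np.isfinite(P[...,2]).mean())
np.savez("w2.npz",P=P,im=im)
E
```

```text
clock: 3.32
eef_pos: [0.4472, 0.2758, 0.2252]
ee_rot: [-0.002, 0.199, 0.98, -0.001]
contact_force: [0.3, -0.5, -1.0]
grip_width: 0.0521
gripper_force: 47.5
[[-0.92113312  0.38922669 -0.00404338  0.44725529]
 [ 0.3892367   0.92113549 -0.00205174  0.27589925]
 [ 0.00292591 -0.00346375 -0.99998972  0.22499104]
 [ 0.          0.          0.          1.        ]] [ 0.53825204  0.55132005 -1.53009227]
0.0011151734273572855
0.9959602864583333
```

View pics/w2.png

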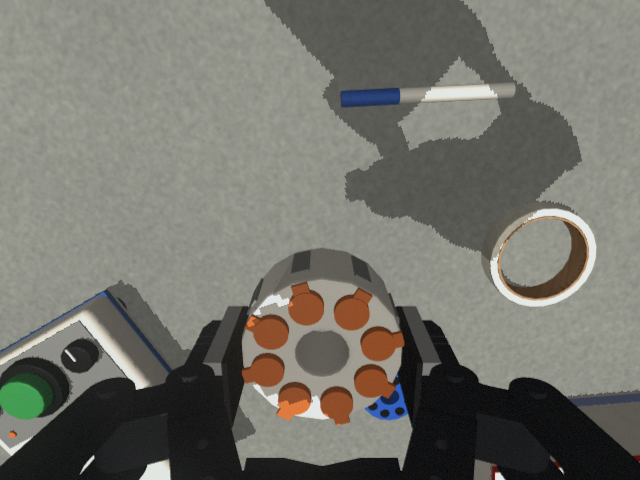

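The carrier is held level between the pads, centred at about px (322,352). Now work out its offset from the TCP.

Run:
```python
from h import *
z=np.load("w2.npz");P=z["P"];im=z["im"].astype(int)
t=np.array([.4473,.2759])
near=np.hypot(P[...,0]-t[0],P[...,1]-t[1])<.04
print(np.histogram(P[near][:,2],bins=np.arange(.2,.27,.004)))
org=near&(im[...,0]>im[...,2]+50)&(P[...,2]>.245)
q=P[org]; print(len(q),np.median(q[:,2]), cv2.minEnclosingCircle(q[:,:2].astype(np.float32)), q.mean(0))
vv,uu=np.nonzero(org)
# caps plane tilt
A=np.c_[q[:,:2]-t,np.ones(len(q))]; print(np.linalg.lstsq(A,q[:,2],rcond=None)[0])
```

```text
(array([   0,    0,    0,    0,  216,  554,  705,  802, 1094, 1453, 1551,
       9673, 8513,  880,  957,  869, 1535]), array([0.2  , 0.204, 0.208, 0.212, 0.216, 0.22 , 0.224, 0.228, 0.232,
       0.236, 0.24 , 0.244, 0.248, 0.252, 0.256, 0.26 , 0.264, 0.268]))
8453 0.24901959397286078 ((0.44680532813072205, 0.27658361196517944), 0.02745039016008377) [0.44535817 0.27748409 0.2489298 ]
[-0.00725913 -0.00286756  0.24892024]
```

```bash
python3 -m crank '{"translation":[[0.0243,-0.0309,0],[0.0243,-0.0309,0],[0.0243,-0.0309,0],[0.0243,-0.0309,0],[0.0243,-0.0309,0],[0.0243,-0.0309,0],[0.0243,-0.0309,0],[0.0243,-0.0309,0],[0.0243,-0.0309,0],[0.0243,-0.0309,0],[0,0,0],[0,0,0]],"roll":[0,0,0,0,0,0,0,0,0,0,0,0]}'
python3 -m crank '{"translation":[[0,0,0],[0,0,0],[0,0,0],[0,0,0]],"roll":[0,0,0,0]}'
python3 - <<'E'
from h import *
im,d,P,c=shot("wrist"); save("w3",im); T=pose(); print(T[:3,3], ctrl.get_obs()["contact_force"])
np.savez("w3.npz",P=P,im=im)
v,u=np.nonzero((np.hypot(P[...,0]-.601,P[...,1]-.0065)<.015)&(P[...,2]>.14)&(P[...,2]<.19)); print(u.min(),u.max(),v.min(),v.max())
print(circ(P,.113,.120,(.601,.0065),.04),circ(P,.13,.172,(.601,.0065),.02),circ(P,.176,.19,(.601,.0065),.02))
t=T[:2,3];im=im.astype(int)
org=(np.hypot(P[...,0]-t[0],P[...,1]-t[1])<.04)&(im[...,0]>im[...,2]+50)&(P[...,2]>.24)
q=P[org]; print(cv2.minEnclosingCircle(q[:,:2].astype(np.float32)),np.median(q[:,2]))
E
```

```text
clock: 4.37
eef_pos: [0.6915, -0.0345, 0.2241]
ee_rot: [-0.002, 0.2, 0.98, -0.0]
contact_force: [-0.3, 0.9, -1.1]
grip_width: 0.0517
gripper_force: 47.5
clock: 4.7
eef_pos: [0.6912, -0.0309, 0.2273]
ee_rot: [-0.0, 0.198, 0.98, 0.0]
contact_force: [-0.1, 0.3, -0.2]
grip_width: 0.0521
gripper_force: 47.5
[ 0.69136015 -0.03104877  0.22752833] [-0.59707082 -0.07300268 -1.14701468]
303 335 40 79
(10877, array([0.6025, 0.006 , 0.033 ]), array([0.6019, 0.0062], dtype=float32)) (78, array([0.6058, 0.0045, 0.0061]), array([0.6084, 0.0039], dtype=float32)) (739, array([0.6027, 0.0056, 0.0068]), array([0.6028, 0.0058], dtype=float32))
((0.6908678412437439, -0.030259132385253906), 0.027498308569192886) 0.2511042413132342
```

View pics/w3.png

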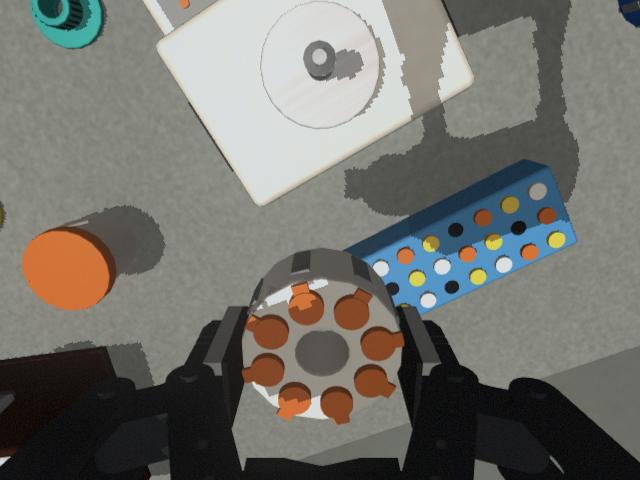

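The view shows the post tip at px (319,57) on the platform disc, with the carrier at (322,352). Required shift is (-0.0883, +0.0361).

```bash
python3 -m crank '{"translation":[[-0.0294,0.012,0],[-0.0294,0.012,0],[-0.0295,0.0121,0],[0,0,-0.02],[0,0,-0.006],[0,0,0],[0,0,0],[0,0,0],[0,0,0],[0,0,0],[0,0,0],[0,0,0]],"roll":[0,0,0,0,0,0,0,0,0,0,0,0]}'
python3 - <<'E'
from h import *
o=ctrl.get_obs(); print(o["eef_pos"],o["contact_force"])
E
```

```text
clock: 5.75
eef_pos: [0.6039, 0.0036, 0.2015]
ee_rot: [0.0, 0.199, 0.98, 0.0]
contact_force: [-0.1, 0.2, -1.4]
grip_width: 0.0523
gripper_force: 47.5
[0.60389257 0.00363323 0.20151424] [-0.0576321   0.24084822 -1.39020633]
```

```bash
for i in 1 2; do python3 -m crank '{"translation":[[0,0,0],[0,0,0],[0,0,0]],"roll":[0,0,0]}' | grep -E "eef|contact"; done
```

```text
eef_pos: [0.6035, 0.0038, 0.2012]
contact_force: [0.3, 0.2, -1.2]
eef_pos: [0.6035, 0.0038, 0.2013]
contact_force: [0.8, -0.5, -1.5]
```

```bash
python3 -m crank '{"translation":[[-0.0004,0.0013,0],[0,0,-0.004],[0,0,-0.004],[0,0,-0.004],[0,0,-0.004],[0,0,-0.004],[0,0,-0.004],[0,0,-0.004],[0,0,0],[0,0,0],[0,0,0]],"roll":[0,0,0,0,0,0,0,0,0,0,0]}'; python3 -m crank '{"translation":[[0,0,0],[0,0,0],[0,0,0]],"roll":[0,0,0]}' | grep -E "eef|contact"
```

```text
clock: 7.17
eef_pos: [0.6033, 0.0051, 0.1734]
ee_rot: [0.0, 0.199, 0.98, 0.0]
contact_force: [-0.5, 0.4, -1.1]
grip_width: 0.052
gripper_force: 47.5
eef_pos: [0.6033, 0.0051, 0.1736]
contact_force: [0.8, 0.3, -1.6]
```

```bash
python3 -m crank '{"translation":[[0,0,-0.01],[0,0,-0.01],[0,0,-0.01],[0,0,-0.008],[0,0,-0.005],[0,0,-0.003],[0,0,0],[0,0,0],[0,0,0],[0,0,0]],"roll":[0,0,0,0,0,0,0,0,0,0]}'; python3 -m crank '{"translation":[[0,0,-0.001],[0,0,-0.001],[0,0,0],[0,0,0],[0,0,0]],"roll":[0,0,0,0,0]}' | grep -E "eef|contact"
```

```text
clock: 8.25
eef_pos: [0.6035, 0.0051, 0.1277]
ee_rot: [0.001, 0.199, 0.98, 0.0]
contact_force: [0.7, -0.4, -0.7]
grip_width: 0.0519
gripper_force: 47.5
eef_pos: [0.6034, 0.0051, 0.1256]
contact_force: [0.3, -0.1, 1.2]
```

Touching the platform. Release and back off upward.

```bash
python3 -m crank '{"translation":[[0,0,0],[0,0,0],[0,0,0],[0,0,0],[0,0,0]],"roll":[0,0,0,0,0]}' 0.075 40; python3 -m crank '{"translation":[[0,0,0.01],[0,0,0.03],[0,0,0.04],[0,0,0.04],[0,0,0],[0,0,0],[0,0,0]],"roll":[0,0,0,0,0,0,0]}'
python3 - <<'E'
from h import *
im,d,P,c=shot("top"); v,u=np.mgrid[:480,:640]
T=pose();print(T[:3,3])
im,d,P,c=shot("scene"); im=im.astype(int)
org=(np.hypot(P[...,0]-.6026,P[...,1]-.0058)<.04)&(im[...,0]>im[...,2]+50)&(P[...,2]>.1)
q=P[org]; print(len(q), cv2.minEnclosingCircle(q[:,:2].astype(np.float32)),np.median(q[:,2]))
im2,d,P,c=shot("wrist");im2=im2.astype(int)
org=(np.hypot(P[...,0]-.6026,P[...,1]-.0058)<.04)&(im2[...,0]>im2[...,2]+50)&(P[...,2]>.1)
q=P[org]; print(len(q), cv2.minEnclosingCircle(q[:,:2].astype(np.float32)),np.median(q[:,2]))
A=np.c_[q[:,:2]-q[:,:2].mean(0),np.ones(len(q))]; print(np.linalg.lstsq(A,q[:,2],rcond=None)[0])
save("s4",np.uint8(im[180:330,250:450].repeat(3,0).repeat(3,1)))
E
```

```text
clock: 9.08
eef_pos: [0.6031, 0.0051, 0.1252]
ee_rot: [-0.0, 0.199, 0.98, -0.0]
contact_force: [0.3, -0.6, -0.5]
grip_width: 0.0749
gripper_force: 0.0
clock: 9.67
eef_pos: [0.6031, 0.0051, 0.246]
ee_rot: [0.0, 0.199, 0.98, 0.0]
contact_force: [-0.3, 0.1, 0.4]
grip_width: 0.0751
gripper_force: 0.0
[0.60217604 0.00516954 0.2444972 ]
74 ((0.6042364835739136, 0.0060568200424313545), 0.027402756735682487) 0.14955498778354204
2417 ((0.6035916805267334, 0.007721921894699335), 0.028491314500570297) 0.14942372482427113
[ 0.00345548 -0.00453742  0.14948252]
```

View pics/s4.png

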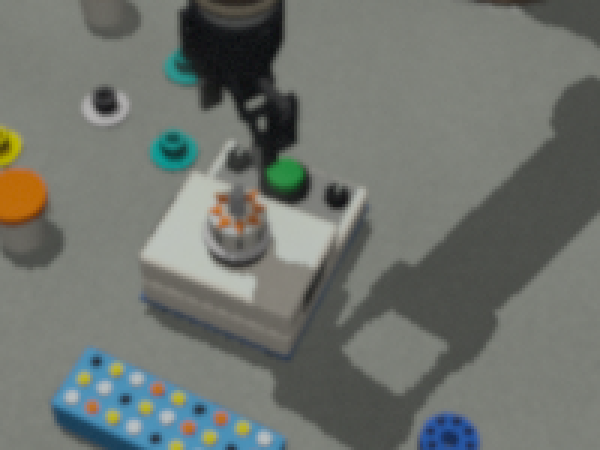

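The crop shows the carrier seated on the platform, with cap tops at 0.149 m as expected. Next the retainer.

```bash
python3 -m crank '{"translation":[[-0.0161,-0.0322,0],[-0.0161,-0.0322,0],[-0.0161,-0.0322,0],[-0.0161,-0.0322,0],[-0.0161,-0.0322,0],[-0.0161,-0.0322,0],[-0.0161,-0.0322,0],[-0.0161,-0.0322,-0.01],[0,0,-0.04],[0,0,-0.025],[0,0,0],[0,0,0]],"roll":[0,0,0,0,0,0,0,0,0,0,0,0]}' 0.05 40;  python3 -m crank '{"translation":[[0,0,0],[0,0,0],[0,0,0],[0,0,0],[0,0,0]],"roll":[0,0,0,0,0]}'
python3 - <<'E'
from h import *
im,d,P,c=shot("wrist"); save("w5",im); T=pose(); print(T[:3,3]); np.savez("w5.npz",P=P,im=im)
print(circ(P,.0045,.0075,(.474,-.2525),.033),circ(P,.0235,.028,(.474,-.2525),.02))
E
```

```text
clock: 10.82
eef_pos: [0.4721, -0.2513, 0.1676]
ee_rot: [-0.003, 0.199, 0.98, 0.001]
contact_force: [-0.4, -0.9, 1.3]
grip_width: 0.0498
gripper_force: 0.0
clock: 11.23
eef_pos: [0.4751, -0.2526, 0.1715]
ee_rot: [0.001, 0.198, 0.98, -0.0]
contact_force: [-0.0, -0.3, -0.2]
grip_width: 0.0498
gripper_force: 0.0
[ 0.47490513 -0.25255353  0.17121057]
(2322, array([ 0.474 , -0.2535,  0.0269]), array([ 0.4712, -0.2524], dtype=float32)) (826, array([ 0.4741, -0.2535,  0.0145]), array([ 0.4737, -0.2533], dtype=float32))
```

View pics/w5.png

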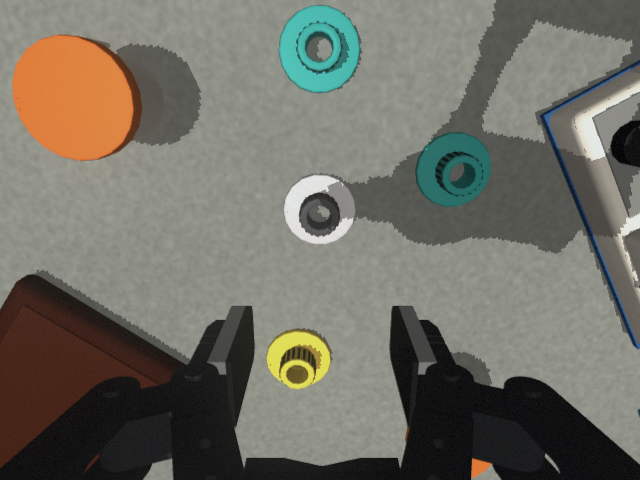

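The retainer is at px (319,210), with turquoise and yellow look-alikes around it, and the fingers clear them. Descend onto the hub.

```bash
python3 -m crank '{"translation":[[-0.0008,-0.001,-0.04],[0,0,-0.04],[0,0,-0.04],[0,0,-0.025],[0,0,-0.01],[0,0,-0.005],[0,0,0],[0,0,0],[0,0,0],[0,0,0]],"roll":[0,0,0,0,0,0,0,0,0,0]}';  python3 -m crank '{"translation":[[0,0,0],[0,0,0],[0,0,0]],"roll":[0,0,0]}' | grep -E "eef|con"
```

```text
clock: 12.12
eef_pos: [0.4752, -0.2545, 0.0123]
ee_rot: [0.002, 0.199, 0.98, -0.001]
contact_force: [0.1, -0.1, 0.5]
grip_width: 0.0497
gripper_force: 0.0
eef_pos: [0.4739, -0.2537, 0.0109]
contact_force: [-0.1, -0.2, -0.0]
```

```bash
python3 -m crank '{"translation":[[0,0,-0.001],[0,0,0],[0,0,0],[0,0,0],[0,0,0],[0,0,0],[0,0,0]],"roll":[0,0,0,0,0,0,0]}' 0.015 45; python3 -m crank '{"translation":[[0,0,0.005],[0,0,0.02],[0,0,0.04],[0,0,0.04],[0,0,0.04],[0,0,0.04],[0,0,0.035],[0,0,0],[0,0,0],[0,0,0]],"roll":[0,0,0,0,0,0,0,0,0,0]}'
```

```text
clock: 12.95
eef_pos: [0.4737, -0.2536, 0.0095]
ee_rot: [0.0, 0.199, 0.98, -0.0]
contact_force: [-0.5, 0.2, 2.9]
grip_width: 0.0256
gripper_force: 44.5
clock: 13.78
eef_pos: [0.4726, -0.2529, 0.2284]
ee_rot: [-0.001, 0.199, 0.98, 0.0]
contact_force: [0.5, 0.3, -0.3]
grip_width: 0.0257
gripper_force: 44.3
```

```bash
python3 -m crank '{"translation":[[0.0161,0.0322,0],[0.0161,0.0322,0],[0.0161,0.0322,0],[0.0161,0.0322,0],[0.0161,0.0322,0],[0.0161,0.0322,0],[0.0161,0.0322,0],[0.0161,0.0322,0],[0,0,0],[0,0,0],[0,0,0],[0,0,0]],"roll":[0,0,0,0,0,0,0,0,0,0,0,0]}';  python3 -m crank '{"translation":[[0,0,0],[0,0,0],[0,0,0],[0,0,0]],"roll":[0,0,0,0]}'
python3 - <<'E'
from h import *
im,d,P,c=shot("wrist"); save("w6",im); T=pose(); t=T[:3,3]; print(t); np.savez("w6.npz",P=P,im=im)
zu=t[2]-.0095
print(circ(P,zu+.004,zu+.008,t,.032),circ(P,zu+.024,zu+.0285,t,.018))
m=(np.hypot(P[...,0]-t[0],P[...,1]-t[1])<.03)&(abs(P[...,2]-zu-.006)<.004); q=P[m]
A=np.c_[q[:,:2]-t[:2],np.ones(len(q))]; print(len(q),np.linalg.lstsq(A,q[:,2],rcond=None)[0],zu)
E
```

```text
clock: 14.78
eef_pos: [0.6008, 0.0032, 0.2274]
ee_rot: [-0.002, 0.199, 0.98, -0.001]
contact_force: [-0.1, 0.4, 0.2]
grip_width: 0.0256
gripper_force: 44.6
clock: 15.12
eef_pos: [0.6022, 0.0034, 0.2295]
ee_rot: [0.0, 0.199, 0.98, 0.0]
contact_force: [-0.1, -0.6, 0.2]
grip_width: 0.0256
gripper_force: 44.5
[0.60226098 0.00352378 0.22952542]
(5016, array([0.6028, 0.0037, 0.027 ]), array([0.5894, 0.0095], dtype=float32)) (3186, array([0.6015, 0.0039, 0.0175]), array([0.6017, 0.0042], dtype=float32))
5492 [ 0.0137903  -0.00520378  0.22649419] 0.2200254190255123
```

View pics/w6.png

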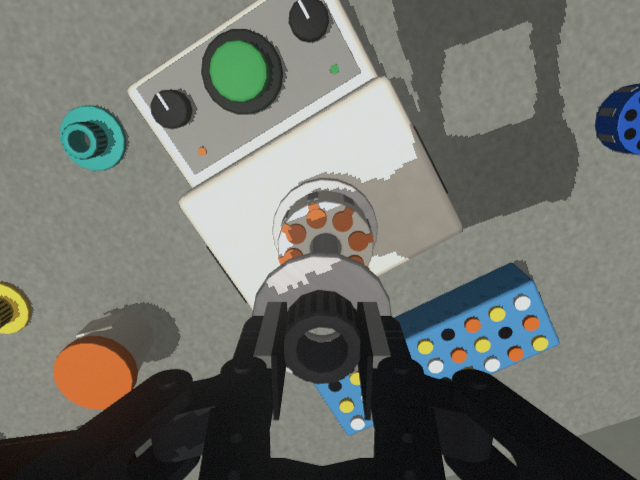

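The retainer is held level at px (322,345), above the seated carrier and post. The key is visible at (238,70).

```bash
python3 -m crank '{"translation":[[0.0002,0.0021,-0.02],[0,0,-0.012],[0,0,0],[0,0,0],[0,0,0],[0,0,0],[0,0,0],[0,0,0]],"roll":[0,0,0,0,0,0,0,0]}' | grep -E "eef|con"; python3 -m crank '{"translation":[[0,0,0],[0,0,0],[0,0,0]],"roll":[0,0,0]}' | grep -E "eef|con"
```

```text
eef_pos: [0.603, 0.0062, 0.1981]
contact_force: [0.0, 0.4, -1.1]
eef_pos: [0.6026, 0.0063, 0.1974]
contact_force: [-0.9, 1.3, -0.1]
```

```bash
python3 -m crank '{"translation":[[-0.0002,-0.0007,0],[0,0,-0.004],[0,0,-0.004],[0,0,-0.004],[0,0,-0.004],[0,0,-0.003],[0,0,0],[0,0,0],[0,0,0],[0,0,0]],"roll":[0,0,0,0,0,0,0,0,0,0]}' | grep -E "eef|con|rot"
```

```text
eef_pos: [0.6026, 0.0055, 0.1785]
ee_rot: [0.0, 0.199, 0.98, 0.0]
contact_force: [-0.0, -0.6, -0.8]
```

```bash
python3 -m crank '{"translation":[[0,0,-0.005],[0,0,-0.005],[0,0,-0.004],[0,0,-0.003],[0,0,0],[0,0,0],[0,0,0]],"roll":[0,0,0,0,0,0,0]}' | grep -E "eef|con";python3 -m crank '{"translation":[[0,0,-0.001],[0,0,-0.001],[0,0,-0.0005],[0,0,0],[0,0,0],[0,0,0]],"roll":[0,0,0,0,0,0]}' | grep -E "eef|con"
```

```text
eef_pos: [0.6024, 0.0055, 0.1613]
contact_force: [0.1, -0.1, -0.5]
eef_pos: [0.6023, 0.0055, 0.1588]
contact_force: [-0.8, 0.8, -0.5]
```

Practically home. Release, then rise and check.

```bash
python3 -m crank '{"translation":[[0,0,-0.0005],[0,0,0],[0,0,0],[0,0,0],[0,0,0],[0,0,0],[0,0,0]],"roll":[0,0,0,0,0,0,0]}' 0.05 40 | grep -E "eef|con|wid"; python3 -m crank '{"translation":[[0,0,0.01],[0,0,0.03],[0,0,0.04],[0,0,0.02],[0,0,0],[0,0,0],[0,0,0],[0,0,0]],"roll":[0,0,0,0,0,0,0,0]}'
python3 - <<'E'
from h import *
T=pose();print(T[:3,3])
for n in("wrist","scene"):
    im,d,P,c=shot(n)
    m=(np.hypot(P[...,0]-.603,P[...,1]-.006)<.034)&(abs(P[...,2]-.155)<.004); q=P[m]
    A=np.c_[q[:,:2]-[.603,.006],np.ones(len(q))]; print(n,len(q),np.linalg.lstsq(A,q[:,2],rcond=None)[0],circ(P,.151,.159,(.603,.006),.034))
    if n=="wrist":
        i=im.astype(int);g=(i[...,1]>i[...,0]+40)&(i[...,1]>i[...,2]+40)&(np.hypot(P[...,0]-.493,P[...,1]+.008)<.03)&(P[...,2]>.07)
        save("w7",im)
    else: i=im.astype(int);g=(i[...,1]>i[...,0]+40)&(i[...,1]>i[...,2]+40)&(np.hypot(P[...,0]-.493,P[...,1]+.008)<.03)&(P[...,2]>.07)
    print("key",np.median(P[g],0),cv2.minEnclosingCircle(P[g][:,:2].astype(np.float32)))
E
```

```text
eef_pos: [0.6023, 0.0055, 0.1583]
contact_force: [-0.0, -0.2, -0.0]
grip_width: 0.0501
clock: 19.25
eef_pos: [0.601, 0.0056, 0.2565]
ee_rot: [-0.002, 0.199, 0.98, -0.0]
contact_force: [-1.4, 0.4, -1.5]
grip_width: 0.0499
gripper_force: 0.0
[0.60098858 0.00559232 0.25648966]
wrist 3734 [ 0.00409988 -0.00124621  0.15541956] (3734, array([0.6032, 0.006 , 0.027 ]), array([0.599 , 0.0077], dtype=float32))
key [ 0.49310557 -0.00780545  0.07849147] ((0.49328458309173584, -0.008074000477790833), 0.01831107772886753)
scene 141 [-0.01718012 -0.0020335   0.15549849] (141, array([0.6049, 0.0061, 0.0279]), array([0.6109, 0.01  ], dtype=float32))
key [ 0.49737305 -0.00638698  0.07888433] ((0.49508392810821533, -0.007397581823170185), 0.01845836266875267)
```

View pics/w7.png

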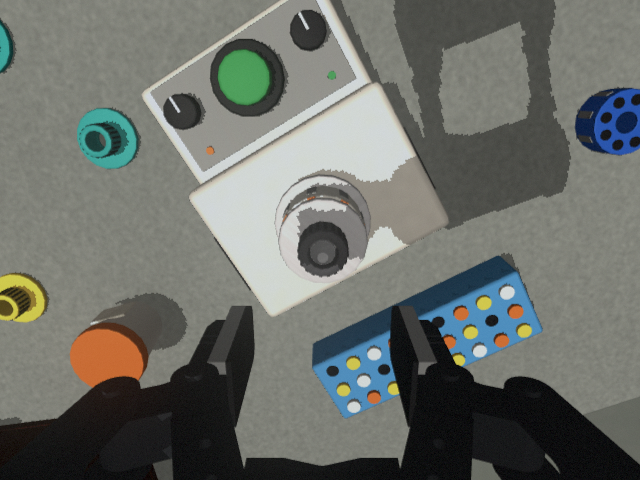

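The disc lies flat (top at 0.155 m, as expected) around the hub at px (323,245). Key centre is (0.4932, -0.008). Close the fingers and go there.

```bash
python3 -m crank '{"translation":[[-0.0364,-0.0045,0],[-0.0364,-0.0045,0],[-0.0364,-0.0045,0],[0,0,-0.02],[0,0,-0.04],[0,0,-0.04],[0,0,-0.04],[0,0,-0.02],[0,0,0],[0,0,0],[0,0,0],[0,0,0]],"roll":[0,0,0,0,0,0,0,0,0,0,0,0]}' 0 20; python3 -m crank '{"translation":[[0,0,0],[0,0,0],[0,0,0],[0,0,0]],"roll":[0,0,0,0]}'
```

```text
clock: 20.35
eef_pos: [0.4952, -0.0082, 0.1003]
ee_rot: [0.002, 0.199, 0.98, 0.0]
contact_force: [-0.9, 0.2, -0.1]
grip_width: -0.0001
gripper_force: 0.0
clock: 20.68
eef_pos: [0.4936, -0.008, 0.099]
ee_rot: [0.001, 0.199, 0.98, 0.0]
contact_force: [1.1, -0.0, 0.2]
grip_width: 0.0003
gripper_force: 0.0
```

```bash
python3 -m crank '{"translation":[[0,0,-0.01],[0,0,-0.006],[0,0,-0.004],[0,0,-0.002],[0,0,-0.002],[0,0,-0.001],[0,0,0],[0,0,0],[0,0,0],[0,0,0]],"roll":[0,0,0,0,0,0,0,0,0,0]}'
```

```text
clock: 21.52
eef_pos: [0.4922, -0.0079, 0.0734]
ee_rot: [-0.001, 0.199, 0.98, -0.0]
contact_force: [-3.2, 0.3, 5.2]
grip_width: -0.0003
gripper_force: 2.7
```

```bash
python3 -m crank '{"translation":[[0,0,-0.001],[0,0,-0.001],[0,0,-0.001],[0,0,0],[0,0,0],[0,0,0],[0,0,0],[0,0,0]],"roll":[0,0,0,0,0,0,0,0]}';python3 -m crank '{"translation":[[0,0,0],[0,0,0],[0,0,0],[0,0,0],[0,0,0],[0,0,0]],"roll":[0,0,0,0,0,0]}'
```

```text
clock: 22.18
eef_pos: [0.4922, -0.0079, 0.0706]
ee_rot: [-0.001, 0.199, 0.98, -0.0]
contact_force: [-3.7, 0.3, 7.3]
grip_width: 0.0005
gripper_force: 3.7
clock: 22.68
eef_pos: [0.4922, -0.0079, 0.0707]
ee_rot: [-0.001, 0.199, 0.98, -0.0]
contact_force: [-3.1, 0.9, 7.0]
grip_width: 0.0
gripper_force: 3.7
```

Run:
```python
from h import *
im,d,P,c=shot("scene"); print(circ(P,.151,.159,(.603,.006),.034))
f=np.mean([ctrl.get_obs()["contact_force"] for _ in range(3)],0); print(f)
if 6<f[2]<14: print(ctrl.job_done())
```

```text
(145, array([0.6056, 0.0065, 0.0269]), array([0.6111, 0.0101], dtype=float32))
[-4.29966113 -0.20293708  8.20115552]
the job is handed in; nothing more can be done
None
```

I handed the job in at about 23 s with the carrier seated on the platform and the retainer flat on the caps. The fingers were holding the key about 7 mm down with a push of 7–8 N; no verdict came back.

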